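Dial the pigment safe open and draw out its drawer

ROBOT

A 6-joint arm with a two-finger parallel gripper is mounted at the origin on the work surface. World frame = base frame: x ahead of the robot, y to its left, z up, the work surface at z = 0. Lengths are in mm, angles in rad, forces in N, time in s.
With the tool pointing down it reaches from about 400 to 925 mm from the base axis. Payload 12.5 kg.
Tool frame: the origin (TCP) lies at the centre of the arm's flange, where the gripper is bolted on; the fingertips stand 190 mm ahead of it and the grasp point (between the pads) lies arm.grip_depth ahead of it (arm.grip_depth is the distance from the TCP to the grasp point, in mm); z points along the fingers, y is the line along which they close (so a half turn about z gives the same grasp; the last joint's range is limited). The gripper opens to 95 mm and grips with 3 to 60 N. Pads are 20 mm wide; open, the fingers measure 119 mm over their backs; the gripper's body (75 mm by 180 mm) begins 59 mm behind the grasp point.
Start: joints at [1.178, 0.491, 1.559, -0, 1.092, -0.106], TCP at [176.779, 599.478, 404.761] pointing down, gripper open.
Joint ranges: [-3.1, 3.1], [-0.84, 2.19], [0.05, 2.79], [-1.13, 4.28], [0.06, 2.93], [-2.69, 2.69]. Speed limits (rad/s): [2.22, 2.22, 2.79, 3.14, 3.14, 3.14].

INTERFACE

Orientations are given as a rotation vector (axis times angle).
In Python, from cell import arm gives the robot as it stands. Calls block until the motion is done:
- arm.move_to(position, orientation): joint-space move of the TCP to a pose.
- arm.move_straight(position, vel=150, ori=None): straight line of the TCP; ori=None keeps the orientation; vel is the mean speed in mm/s.
- arm.movej(angles): joint-space move.
- arm.grip(opening, squeeze=None): finger opening in mm; squeeze is the grip in N (None keeps the last); returns when the fingers have stopped.
- arm.sleep(seconds).
- arm.inverse_kinematics(position, orientation): joint angles nearest the present ones, or None.
- arm.read_camera(name): name is "side" or "top"; returns (picture, depth): 480x640x3 uint8, red, green, blue; 480x640 float32, mm along the optical axis (not along the pixel's ray), 0 where there is no reading.
- arm.get_calibration(name): a dict with "K" (3x3 intrinsics, pixels), "world_to_cam" (4x4, takes a point from world to camera coordinates). Camera axes: x right, y down, z forward; pixel columns grow to the right and rows downward; lengths in mm; the calibration is good to about 2 mm. A picture is of the moment at which its call begins. get_calibration takes no time and is no camera call.
A pose or a line that the arm cannot do raises arm.PlanningError and nothing moves.
- arm.finish_job(): hands the job in; it is judged then, once.
Trained networks look in the newest picture that a camera, given by its name, has taken for a name from the list of things; names that differ only in an ending like _2 or _b are one class to them, and where a whole thing is asked for, a point or a joint stands for the part that bears it (a point fixed in the world has none). Each returns a list of dicts, best first, with "confidence" (0 to 1); they miss things now and then, are a little off and sometimes report something else, mostly with a low value. They report only what shows in the picture. A call takes as long as a camera call.
- arm.boxes_of(camera, target): "extent" ([left, top, width, height] in pixels, round what is visible of it).
- arm.silhouettes(camera, target): "mask" (480x640 bool, what is visible of it) and "extent" ([left, top, width, height] in pixels, round what is visible of it).
Readings, each from a call of its own:
- arm.read_clock(): time.
- arm.read_qpos(): joint angles.
- arm.read_dq(): joint speeds.
- arm.read_effort(): joint torques, N m.
- arm.read_ee_pos(): TCP position.
- arm.read_tcp_rot(): TCP orientation.
- arm.read_ft_force(): force on the tool from outside, world axes, zero at the start.
- arm.read_moment(): the same for the moment, N m.
- arm.read_finger_gap(): finger opening in mm.
- arm.read_finger_force(): force on a finger pad.
Only numpy, scipy, OpenCV 4.12 (cv2) and the standard library are available. Lean on these libraries where they do the work, as an engineer would, in place of code of your own. Each camera call takes 0.05 s, during which the arm holds its last target. There are 200 camera calls.

TASK

Open the small pigment safe. Its combination is 9 - 7 - 11, read like a clock: turn the dial clockwise past nine once and stop at nine the second time; turn it back anticlockwise past seven once and stop at seven the second time; then turn it slowly clockwise towards eleven, which is worn and lies somewhere between ten and twelve, until you feel the lock drop in and hold the dial, and do not force it on. Then draw the drawer fully open and let go. Hold the dial's post lightly, never with more than 15 N, and leave the jars, bowl, dish and brush where they are.

Things in the scene. Friction and masses are not known exactly. Their poses are not given: they have to be found in the camera images.
- safe: Grey steel box fixed to the table, 240 (its x) by 200 (its y) by 115 mm high; origin: centre of its underside. Its x axis points from the drawer's front to the back, z up. The dial on top turns about the upright axis x = 30 mm, y = 0 of the safe. If a number is missed, begin again from the first.
- mark_12 (a point): The 12 mark, 61 mm from the dial's axis on the dark ring around the dial. The ring has twelve white marks like a clock face, without figures, 30 degrees apart, hours running clockwise seen from above. 12 is the double mark, away from the drawer's handle (safe +x); 6 is on the handle's side, 3 on the safe's -y side, 9 on its +y side.
- dial: Black dial, 100 mm across, its flat top 125 mm above the table. Origin: on its axis, at table height; its x axis runs along the white line to the post: the post is the pointer, at the mark it points to. It turns without end, stays where left, and carries two hidden tumblers, each after 0.9 turn one way: 0.5 to 3 N at the post. Stop within 8 degrees of nine and of seven.
- mark_11 (a point): The 11 mark, 61 mm from the dial's axis. The lock is worn: the last place, where it drops in, lies anywhere within 30 degrees before or after this mark and must be felt: the dial is first tugged on a little, then held (about 4 degrees of play). The drawer is then free. Forced on with more than about 7 to 10 N at the post it jumps out and locks again; turn back a little to find it again.
- dial_post (a point): The post on the dial: upright round steel pin, 14 mm thick, from the dial's top (125 mm) to 161 mm above the table, 36 mm from the dial's axis; it spins freely on its own pin. This point is on its centre line, 145 mm above the table. Hold it lightly (forces of both fingers count together, limit 40 N) and lead it round without turning the hand, or push it from the side.
- drawer_handle (a point): Middle of the drawer's handle: a horizontal round steel bar 10 mm thick and 90 mm long, parallel to the safe's y axis, 85 mm above the table, its centre line 40 mm in front of the drawer's front face, carried by an arm at each end. From above, fingers can pinch it across (closing along the safe's x axis, fingers 30 mm below the safe's top).
- drawer (a joint): How far the drawer is drawn out, m: 0 shut, 0.1 fully open (its stop). It slides along the safe's -x. While locked it moves at most 2 mm; unlocked it takes about 2 to 4 N.
- jar_a_mid (a point): Glass pigment jar, 56 mm across, 97 mm tall, near the safe; this point is 31 mm above its foot. Leave it alone.
- jar_b_mid (a point): Glass pigment jar, 56 mm across, 97 mm tall; this point is 31 mm above its foot. Leave it alone.
- jar_c_mid (a point): Larger glass pigment jar, 68 mm across, 105 mm tall; this point is 35 mm above its foot. Leave it alone.
- bowl: White bowl, 110 mm across, 45 mm high; origin at the centre of its foot. Leave it alone.
- dish: Small white dish, 40 mm across, 14 mm high, on a back corner of the safe's top; origin at the centre of its foot. Leave it alone.
- brush: Loose paint brush lying on the table, about 215 mm long, 10 mm thick, along its x axis. Leave it alone.

How it is judged:
By the outcome, as a careful person would: the job done as asked, in the order asked, and still so for the second after the job is handed in, with the robot touching nothing.
It also fails if it takes over 72 s, if anything falls off the work surface, if the arm or the gripper's body presses on something with over 40 N, if the wrist force passes 120 N, or if a joint passes its speed limit or range.

## Working session

There is one attempt and no reset: what is moved stays moved. The work goes in short steps, each a Python script; the robot and the scene stay as the last script left them, time stands still between calls to the robot, and variables do not carry over. Pictures are saved under pics/ and viewed, at most 10 in all, crops included, and the job is handed in when it is done.

```bash
ls; mkdir -p pics; python3 - <<'E'
from cell import arm
import cv2,numpy as np
print(arm.grip_depth,arm.read_clock(),arm.read_tcp_rot(),arm.read_ft_force())
for c in("top","side"):
    p,d=arm.read_camera(c); cv2.imwrite(f"pics/{c}0.png",p[:,:,::-1]); np.savez(f"{c}0.npz",p=p,d=d)
    k=arm.get_calibration(c);print(c,k["K"].tolist(),np.round(k["world_to_cam"],3).tolist())
    for t in("safe","dial","dial_post","drawer_handle","jar_a_mid","dish"):
        print(t,[(np.round(b["confidence"],2),np.round(b["extent"]).tolist()) for b in arm.boxes_of(c,t)[:4]])
E
```

```text
pics
171.3 0.0 [-4.48921459e-01 -3.10906266e+00  1.76378885e-03] [ 0.64283596 -0.03709364  0.81227794]
top [[522.9938779840473, 0.0, 319.6449907699406], [0.0, 522.9938779840473, 231.46006009211285], [0.0, 0.0, 1.0]] [[0.018, -1.0, -0.018, 54.909], [-0.988, -0.015, -0.155, 606.217], [0.155, 0.021, -0.988, 1095.715], [0.0, 0.0, 0.0, 1.0]]
safe [(np.float64(0.93), [239.0, 205.0, 137.0, 105.0])]
dial []
dial_post [(np.float64(0.9), [258.0, 234.0, 48.0, 47.0])]
drawer_handle [(np.float64(0.69), [355.0, 220.0, 26.0, 70.0])]
jar_a_mid [(np.float64(0.68), [179.0, 277.0, 29.0, 27.0]), (np.float64(0.24), [473.0, 288.0, 11.0, 98.0])]
dish [(np.float64(0.78), [244.0, 208.0, 20.0, 16.0])]
side [[461.66928706591875, 0.0, 311.2468850411739], [0.0, 461.66928706591875, 233.67990097349875], [0.0, 0.0, 1.0]] [[-0.999, -0.053, 0.009, 591.751], [-0.047, 0.777, -0.628, 53.906], [0.026, -0.628, -0.778, 1284.854], [0.0, 0.0, 0.0, 1.0]]
safe [(np.float64(0.67), [316.0, 206.0, 39.0, 12.0]), (np.float64(0.64), [283.0, 208.0, 87.0, 112.0])]
dial [(np.float64(0.63), [310.0, 235.0, 39.0, 44.0])]
dial_post [(np.float64(0.69), [284.0, 208.0, 88.0, 110.0]), (np.float64(0.6), [307.0, 233.0, 45.0, 46.0])]
drawer_handle [(np.float64(0.69), [316.0, 204.0, 36.0, 12.0])]
jar_a_mid [(np.float64(0.78), [347.0, 328.0, 27.0, 41.0]), (np.float64(0.37), [310.0, 233.0, 42.0, 42.0])]
dish [(np.float64(0.67), [288.0, 267.0, 16.0, 16.0])]
```

```bash
python3 - <<'E'
import cv2
a=cv2.imread("pics/top0.png");b=cv2.imread("pics/side0.png")
a=cv2.resize(a[170:350,150:500],(800,411),interpolation=cv2.INTER_CUBIC)
cv2.imwrite("pics/top0c.png",a)
cv2.imwrite("pics/side0c.png",cv2.resize(b[180:400,190:450],(700,592),interpolation=cv2.INTER_CUBIC))
E
```

```text
(no output)
```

View pics/top0c.png

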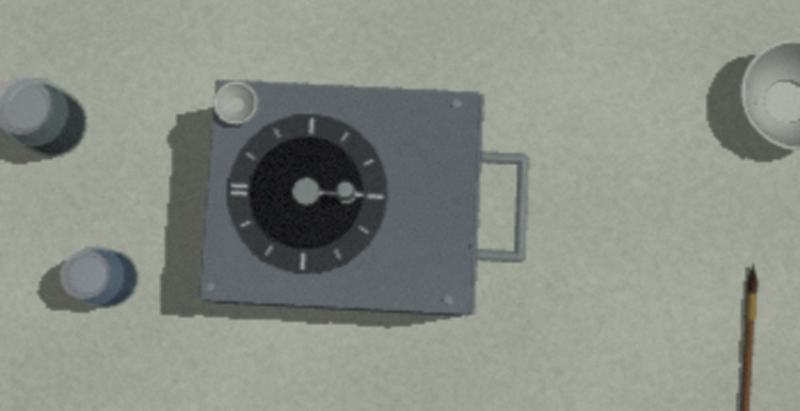

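View pics/side0c.png

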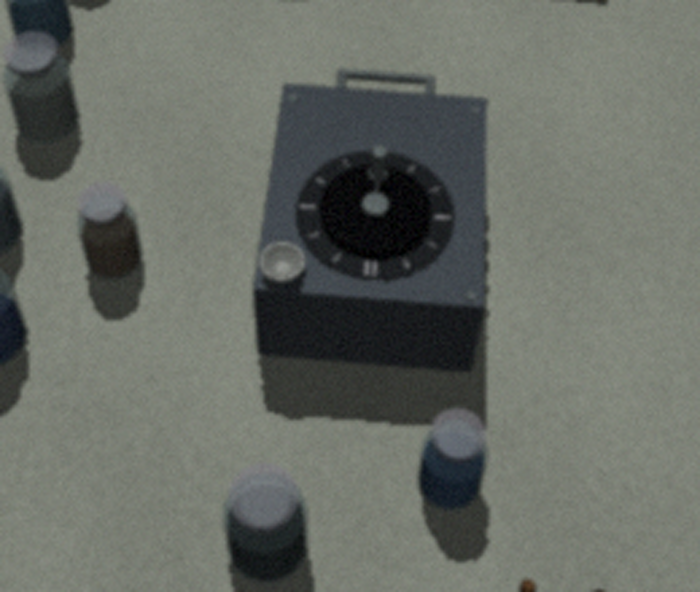

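View pics/top0.png

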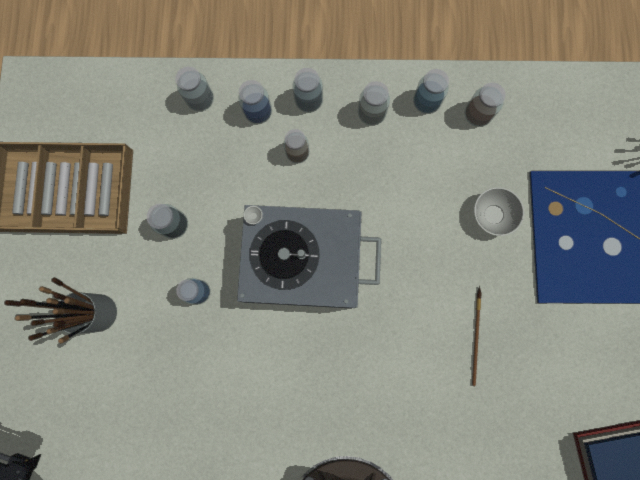

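The top picture shows the dial centre at about (284,254), with the double 12 mark on the left and the post on the right at 6. The handle is at about (380,260) and the dish on the back corner at (253,215). So safe +x is roughly world +y.

```bash
cat > h.py <<'E'
from cell import arm
import numpy as np
from scipy.spatial.transform import Rotation as R
def ray(c,uv,z):
    k=arm.get_calibration(c);K=np.array(k["K"]);T=np.array(k["world_to_cam"])
    d=T[:3,:3].T@np.linalg.solve(K,[*uv,1]);o=-T[:3,:3].T@T[:3,3]
    return o+d*(z-o[2])/d[2]
E
python3 - <<'E'
from h import *
t=lambda x,y:(150+x*.4375,170+y*180/411)
s=lambda x,y:(190+x*.3714,180+y*220/592)
for n,p,z in [("12",(239,189),116),("6",(375,196),116),("3",(311,125),116),("9",(303,261),116),("post",(346,190),161),("hub",(306,191),127),
  ("c1",(216,80),115),("c2",(482,92),115),("c3",(473,314),115),("c4",(203,299),115),("hA",(524,156),85),("hB",(520,258),85)]:
    print(n,ray("top",t(*p),z).round(1))
for n,p,z in [("12",(371,268),116),("3",(308,206),116),("9",(443,216),116),("post",(379,152),161),("hub",(375,204),127),("c1",(258,291),115),("c2",(285,86),115),("c3",(486,99),115),("c4",(482,307),115),("hA",(340,73),85),("hB",(434,79),85)]:
    print("s",n,ray("side",s(*p),z).round(1))
print(R.from_rotvec(arm.read_tcp_rot()).as_matrix().round(3))
E
```

```text
12 [548.4 195.9 116. ]
6 [544.  74. 116.]
3 [607.5 133.  116. ]
9 [485.1 136.7 116. ]
post [543.8  97.6 161. ]
hub [546.3 134.9 127. ]
c1 [647.9 220.8 115. ]
c2 [640.3 -20.9 115. ]
c3 [441.2 -14.1 115. ]
c4 [450.1 224.3 115. ]
hA [586.7 -61.6  85. ]
hB [492.8 -58.   85. ]
s 12 [544.3 196.3 116. ]
s 3 [603.4 132.7 116. ]
s 9 [481.1 136.6 116. ]
s post [541.7 102.2 161. ]
s hub [543. 135. 127.]
s c1 [640.8 225.  115. ]
s c2 [635. -12. 115.]
s c3 [438.3  -7.  115. ]
s c4 [448.3 229.8 115. ]
s hA [582.7 -59.7  85. ]
s hB [486.6 -57.3  85. ]
[[-0.959  0.283  0.   ]
 [ 0.283  0.959  0.   ]
 [ 0.     0.    -1.   ]]
```

```bash
cat >> h.py <<'E'
YAW=np.radians(88.0); X=np.array([np.cos(YAW),np.sin(YAW),0]); Y=np.array([-X[1],X[0],0])
C=np.array([544.,135.,0])
ORI=R.from_matrix(np.c_[np.cross(X,[0,0,-1]),X,[0,0,-1]]).as_rotvec()
GZ=148+171.3
def ft():
    f=np.array(arm.read_ft_force()); return np.round([f@X,f@Y,f[2]],2)
E
python3 - <<'E'
from h import *
p=C-36*X
arm.move_to([p[0],p[1],GZ+60],ORI)
arm.grip(40,4)
print(arm.read_clock(),ft(),arm.read_ee_pos())
arm.move_straight([p[0],p[1],GZ],vel=120)
print(arm.read_clock(),ft())
f0=ft()
arm.grip(0,4)
print(arm.read_clock(),ft(),arm.read_finger_gap(),arm.read_finger_force(),arm.read_ee_pos())
import cv2
for c in("top","side"):
    q,d=arm.read_camera(c); cv2.imwrite(f"pics/{c}1.png",q[:,:,::-1])
a=cv2.imread("pics/top1.png")[190:330,200:400];b=cv2.imread("pics/side1.png")[180:320,250:410]
cv2.imwrite("pics/g1.png",np.hstack([cv2.resize(a,(428,300)),cv2.resize(b,(343,300))]))
E
```

```text
3.95 [-0.08 -0.4   0.33] [542.76150162  99.01711393 379.30693291]
4.6 [-0.49  0.22 -0.29]
5.2167 [ 6.24 -0.    1.34] 13.766028854835044 4.000803614035249 [542.77129026  99.61058303 319.57703078]
```

View pics/g1.png

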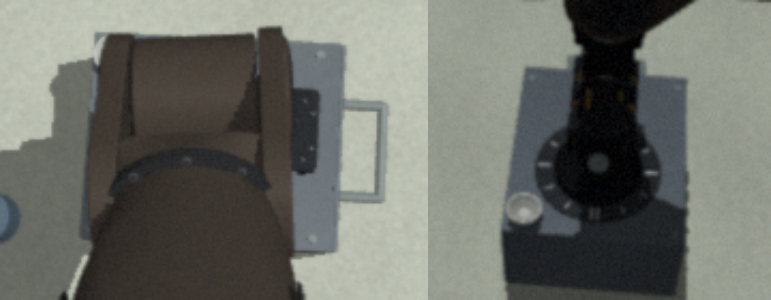

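The grip holds the post (gap 13.8 mm), and the +6 N along the closing direction says the hand is about 1 mm off. I'll centre it, then turn a short way with force feedback.

```bash
cat >> h.py <<'E'
import json
def save(th,o): json.dump([th,list(o)],open("st.json","w"))
def load():
    th,o=json.load(open("st.json")); return th,np.array(o)
def go(th,o,vel):
    a=np.radians(th); p=C+(36*np.cos(a)+o[0])*X+(36*np.sin(a)+o[1])*Y
    arm.move_straight([p[0],p[1],GZ],vel=vel)
def turn(to,step=10,vel=40,k=0.06,log=3):
    """lead the post to angle `to`; radial force is relaxed into offset o (safe x,y)"""
    th,o=load(); n=int(np.ceil(abs(to-th)/step-1e-9)); mx=0
    for i,t in enumerate(np.linspace(th,to,n+1)[1:]):
        go(t,o,vel); f=ft(); a=np.radians(t); u=np.array([np.cos(a),np.sin(a)])
        fr=f[:2]@u; ftan=f[:2]@[-u[1],u[0]]; mx=max(mx,np.hypot(f[0],f[1]))
        o=o+k*fr*u; save(t,o)
        if i%log==log-1 or i==n-1: print(round(arm.read_clock(),2),round(t),"fr %.1f ft %.1f"%(fr,ftan),o.round(2),round(float(arm.read_finger_force()),1))
    print("max",mx,"gap",arm.read_finger_gap())
E
python3 - <<'E'
from h import *
o=np.zeros(2)
for i in range(4):
    f=ft(); o[0]+=np.clip(.12*f[0],-1,1); go(180,o,20); print(o,ft())
save(180,o)
turn(140,log=1)
E
```

```text
[0.7488 0.    ] [3.79 0.7  3.04]
[1.2036 0.    ] [2.65 0.12 5.43]
[1.5216 0.    ] [1.84 0.91 5.14]
[1.7424 0.    ] [0.41 0.36 5.82]
6.62 170 fr -0.2 ft -1.0 [ 1.75 -0.  ] 4.0
6.93 160 fr -0.1 ft -0.7 [ 1.76 -0.  ] 4.0
7.24 150 fr -1.0 ft 0.7 [ 1.81 -0.03] 4.0
7.55 140 fr -0.2 ft -1.0 [ 1.82 -0.04] 4.0
max 1.1539497389401325 gap 14.117175309673032
```

```bash
python3 - <<'E'
from h import *
import cv2
turn(30,log=2,step=11)
print(ft(),arm.read_ee_pos())
b,_=arm.read_camera("side"); cv2.imwrite("pics/side2.png",cv2.resize(b[190:310,260:400,::-1],(700,600),interpolation=cv2.INTER_CUBIC))
E
```

```text
8.2 118 fr -0.3 ft -0.1 [ 1.86 -0.1 ] 4.0
8.85 96 fr -0.8 ft -0.4 [ 1.86 -0.13] 4.0
9.5 74 fr -0.3 ft -0.5 [ 1.85 -0.16] 4.0
10.15 52 fr 0.1 ft -0.6 [ 1.85 -0.17] 4.0
10.8 30 fr 0.8 ft -0.7 [ 1.86 -0.18] 4.0
max 1.0456098698845568 gap 14.064689432631306
[ 1.02 -0.23  6.19] [527.2196883  168.38600316 319.29721882]
```

View pics/side2.png

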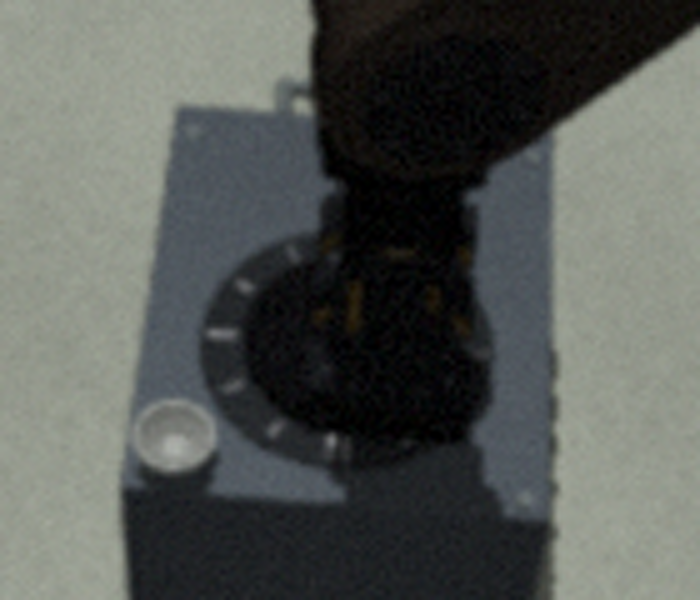

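```bash
sed -i 's/^GZ=.*/GZ=148.3+171.3/' h.py; python3 - <<'E'
from h import *
import cv2
turn(-270,log=2,step=12.5)
print(ft(),arm.read_ee_pos())
b,_=arm.read_camera("side"); cv2.imwrite("pics/side3.png",cv2.resize(b[190:310,260:400,::-1],(700,600),interpolation=cv2.INTER_CUBIC))
E
```

```text
11.55 5 fr -1.7 ft -0.1 [ 1.71 -0.2 ] 4.0
12.25 -20 fr -1.5 ft -0.3 [ 1.63 -0.17] 4.0
12.95 -45 fr 0.4 ft -0.1 [ 1.63 -0.18] 4.0
13.65 -70 fr 0.8 ft 1.0 [ 1.65 -0.23] 4.0
14.34 -95 fr 0.2 ft -0.4 [ 1.65 -0.22] 4.0
15.04 -120 fr 0.4 ft 0.3 [ 1.63 -0.26] 4.0
15.74 -145 fr -0.4 ft -0.3 [ 1.67 -0.22] 4.0
16.44 -170 fr -0.1 ft 0.1 [ 1.68 -0.22] 4.0
17.14 -195 fr 1.2 ft -1.0 [ 1.59 -0.2 ] 4.0
17.82 -220 fr 5.3 ft 1.3 [0.96 0.21] 4.0
18.51 -245 fr 3.0 ft 0.1 [0.69 0.62] 4.0
19.19 -270 fr 0.8 ft -0.8 [0.66 0.81] 4.0
max 8.28060384271582 gap 14.200916460404747
[0.77 0.82 1.93] [507.32476036 137.1095625  319.58214539]
```

View pics/side3.png

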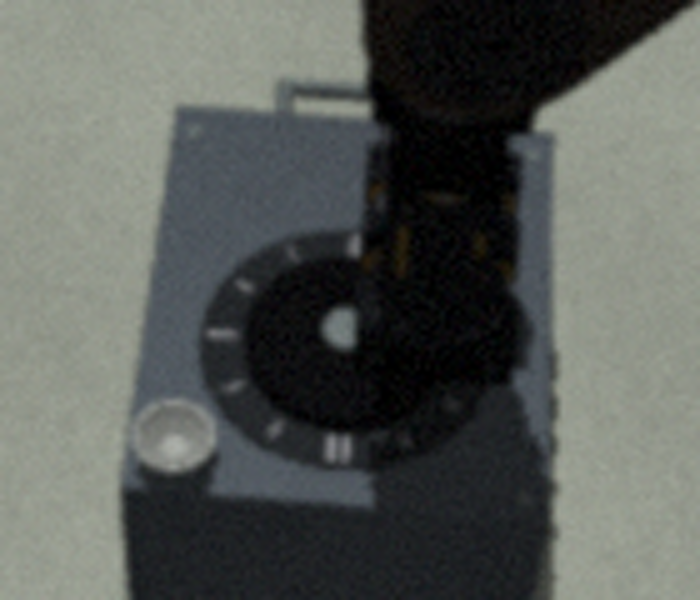

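The post is held beside the 9 mark, which is at about (480,345) in the crop. The x of the hand puts the dial about 1° short of nine. It slipped a little in the pads near 6, so I'll grip slightly firmer, settle exactly on nine and turn back to seven.

```bash
python3 - <<'E'
from h import *
import cv2
arm.grip(0,5.5)
save(-270,[1.65,-0.2]); turn(-270.5,k=0)
turn(40,log=2,step=12.5,k=.02)
th,o=load(); save(th,[1.65,o[1]])
turn(150,log=1,step=11,k=0)
e=np.array(arm.read_ee_pos())-C
print(ft(),e@X,e@Y,"angle",np.degrees(np.arccos((e@X-1.65)/36)))
b,_=arm.read_camera("side"); cv2.imwrite("pics/side4.png",cv2.resize(b[190:310,260:400,::-1],(700,600),interpolation=cv2.INTER_CUBIC))
E
```

```text
19.71 -270 fr 3.3 ft 0.2 [ 1.65 -0.2 ] 5.5
max 3.2749503813035092 gap 13.686300396731726
20.39 -246 fr 5.6 ft 0.2 [1.58 0.02] 5.5
21.07 -221 fr 3.4 ft 0.9 [1.47 0.15] 5.5
21.76 -196 fr 1.1 ft 0.1 [1.4  0.18] 5.5
22.44 -171 fr -1.0 ft -0.4 [1.42 0.18] 5.5
23.12 -146 fr -3.3 ft -0.2 [1.53 0.24] 5.5
23.81 -121 fr -3.1 ft 0.0 [1.59 0.32] 5.5
24.49 -97 fr -2.5 ft 0.4 [1.61 0.42] 5.5
25.18 -72 fr -1.5 ft 1.2 [1.6  0.49] 5.5
25.86 -47 fr -1.2 ft 0.7 [1.56 0.54] 5.5
26.54 -22 fr 0.5 ft 0.7 [1.54 0.56] 5.5
27.23 3 fr -0.2 ft 0.1 [1.55 0.55] 5.5
27.91 28 fr 0.5 ft 0.6 [1.55 0.56] 5.5
28.25 40 fr 0.6 ft 0.5 [1.56 0.56] 5.5
max 6.11346873714097 gap 13.693996059264077
28.57 51 fr 0.8 ft 0.1 [1.65 0.56] 5.5
28.89 62 fr 0.1 ft -0.7 [1.65 0.56] 5.5
29.22 73 fr 0.3 ft 0.7 [1.65 0.56] 5.5
29.54 84 fr 0.0 ft 0.4 [1.65 0.56] 5.5
29.87 95 fr 0.0 ft 0.4 [1.65 0.56] 5.5
30.19 106 fr 1.0 ft 1.1 [1.65 0.56] 5.5
30.52 117 fr 1.3 ft 0.8 [1.65 0.56] 5.5
30.84 128 fr 1.9 ft 1.2 [1.65 0.56] 5.5
31.17 139 fr 1.1 ft 1.7 [1.65 0.56] 5.5
31.49 150 fr 1.5 ft 1.7 [1.65 0.56] 5.5
max 2.257875107263464 gap 13.892558587177454
[-2.14 -0.72 -0.11] -29.720971807482048 18.25978854005595 angle 150.62359348288356
```

View pics/side4.png

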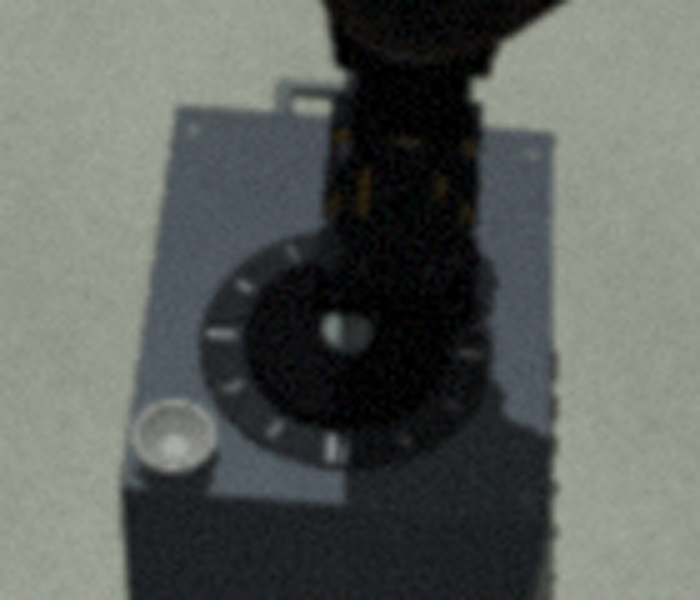

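```bash
python3 - <<'E'
from h import *
turn(68,log=2,step=11.8,k=0)
th,o=load(); out=[]; base=[]; t0=arm.read_clock()
while th>-6 and arm.read_clock()-t0<16:
    th-=1; go(th,o,12); a=np.radians(th)
    f=ft(); ftan=f[:2]@[-np.sin(a),np.cos(a)]; fr=f[:2]@[np.cos(a),np.sin(a)]
    out.append((int(round(th)),round(ftan,1),round(fr,1)))
    save(th,o)
    if ftan>4: break
print(out); print(arm.read_clock(),ft(),arm.read_finger_gap(),arm.read_finger_force())
e=np.array(arm.read_ee_pos())-C; print(e@X,e@Y)
E
```

```text
32.21 127 fr 1.0 ft -1.2 [1.65 0.56] 5.5
32.88 103 fr 1.4 ft -1.4 [1.65 0.56] 5.5
33.54 80 fr 0.3 ft -1.1 [1.65 0.56] 5.5
33.88 68 fr 2.0 ft -1.7 [1.65 0.56] 5.5
max 2.5850338489079787 gap 13.584271002256074
[(67, np.float64(0.2), np.float64(0.9)), (66, np.float64(1.2), np.float64(-0.3)), (65, np.float64(0.4), np.float64(-0.7)), (64, np.float64(0.6), np.float64(0.1)), (63, np.float64(0.2), np.float64(0.1)), (62, np.float64(1.0), np.float64(-0.3)), (61, np.float64(1.1), np.float64(-0.4)), (60, np.float64(0.6), np.float64(-0.1)), (59, np.float64(1.9), np.float64(0.3)), (58, np.float64(2.0), np.float64(-0.4)), (57, np.float64(0.4), np.float64(0.3)), (56, np.float64(2.7), np.float64(0.4)), (55, np.float64(0.4), np.float64(-0.9)), (54, np.float64(1.5), np.float64(-0.4)), (53, np.float64(1.5), np.float64(0.2)), (52, np.float64(0.9), np.float64(-0.6)), (51, np.float64(0.1), np.float64(-0.5)), (50, np.float64(1.5), np.float64(-0.7)), (49, np.float64(1.3), np.float64(-0.5)), (48, np.float64(-0.7), np.float64(-0.7)), (47, np.float64(-2.5), np.float64(1.0)), (46, np.float64(-3.3), np.float64(0.5)), (45, np.float64(-3.5), np.float64(0.8)), (44, np.float64(-1.5), np.float64(0.7)), (43, np.float64(-2.1), np.float64(1.8)), (42, np.float64(-0.6), np.float64(0.3)), (41, np.float64(0.7), np.float64(0.7)), (40, np.float64(0.6), np.float64(1.0)), (39, np.float64(0.2), np.float64(0.1)), (38, np.float64(2.0), np.float64(0.3)), (37, np.float64(4.6), np.float64(-0.9))]
41.625 [-3.46  3.12  1.27] 14.004513991310924 5.500082932412624
30.243728659872893 22.350116343235715
```

The tug shows at 47–43° and the hold at 37° (4.6 N), so the lock has dropped in. I'll ease back slightly, let go and open the drawer.

```bash
python3 - <<'E'
from h import *
th,o=load(); go(39,o,15); save(39,o); print(ft())
arm.grip(36,5.5)
e=arm.read_ee_pos(); up=GZ+45
arm.move_straight([e[0],e[1],up],vel=150)
h=C-192*X
arm.move_straight([h[0],h[1],up],vel=250)
arm.move_straight([h[0],h[1],85+171.3],vel=150)
print(arm.read_clock(),ft())
arm.grip(0,12); f=ft(); print(f,arm.read_finger_gap(),arm.read_ee_pos(),arm.read_clock())
p=h+X*np.clip(.2*f[0],-3,3)
q=p-8*X; arm.move_straight([q[0],q[1],256.3],vel=30); print(ft(),arm.read_finger_gap())
E
```

```text
[ 0.21  0.99 -1.22]
44.8667 [ 0.77  1.08 -0.3 ]
[-4.18  0.41  3.88] 9.567657164908129 [537.32496086 -57.18070832 256.56907798] 45.425
[-1.8   1.08  5.34] 9.684583615097324
```

```bash
python3 - <<'E'
from h import *
h=np.array(arm.read_ee_pos())
s=lambda d,v:arm.move_straight([*(h-d*X)[:2],256.3],vel=v)
s(86,60); print(arm.read_clock(),ft())
for d in range(88,110,2):
    s(d,25); f=ft(); print(d,f,np.round((np.array(arm.read_ee_pos())-C)@X,1))
    if f[0]>9: break
print(arm.read_clock(),arm.read_finger_gap())
E
```

```text
47.4583 [0.14 0.71 5.66]
88 [-0.7   0.62  4.75] -289.6
90 [-0.49  1.35  4.3 ] -291.6
92 [ 7.53 -0.62  6.55] -292.8
94 [24.64 -4.09  6.72] -293.4
48.4583 9.399766634837414
```

```bash
python3 - <<'E'
from h import *
import cv2
e=np.array(arm.read_ee_pos())+1.0*X
arm.move_straight([e[0],e[1],256.3],vel=20); print(ft())
arm.grip(36); e=arm.read_ee_pos()
arm.move_straight([e[0],e[1],400],vel=150)
arm.move_straight([480,-250,430],vel=250)
print(arm.read_clock(),ft())
b,_=arm.read_camera("side"); t,_=arm.read_camera("top")
cv2.imwrite("pics/end.png",np.hstack([cv2.resize(t[170:350,150:450,::-1],(400,240)),cv2.resize(b[150:330,220:430,::-1],(280,240))]))
E
```

```text
[1.82 0.75 4.79]
51.125 [-0.26 -0.53 -0.19]
```

View pics/end.png

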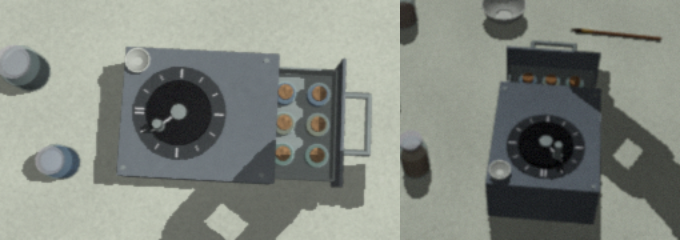

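```bash
python3 -c "
from cell import arm
print(arm.finish_job(),arm.read_clock())"
```

```text
the job is handed in; nothing more can be done
the job is handed in; nothing more can be done
```

The safe is open: I dialled 9 – 7 – 11, felt the lock drop in just before eleven, drew the drawer to its stop, let go, and handed the job in at about 51 s with the jars, bowl, dish and brush not touched.

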